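Seat the board carrier and hold the field probe in its guide

ROBOT

A 6-joint arm with a two-finger parallel gripper is mounted at the origin on the work surface. World frame = base frame: x ahead of the robot, y to its left, z up, the work surface at z = 0. Lengths are in mm, angles in rad, forces in N, time in s.
With the tool pointing down it reaches from about 300 to 775 mm from the base axis. Payload 14.6 kg.
Tool frame: the origin (TCP) lies at the very end of the fingers, on their centre line; the grasp point (between the pads) lies 19 mm behind it (pinch_z is the distance from the TCP to the grasp point, in mm); x points along the fingers, z is the direction in which the jaws open and shut, and the axes are right-handed (so a half turn about x gives the same grasp; the last joint's range is limited). The gripper opens to 94 mm and grips with 3 to 60 N. Pads are 16 mm wide; open, the fingers measure 119 mm over their backs; the gripper's body (75 mm by 177 mm) begins 78 mm behind the grasp point.
Start: joints at [1.28, 0.3, 1.521, -0, 1.321, -0.067], TCP at [122.063, 536.274, 205.446] pointing down, gripper open.
Joint ranges: [-3.03, 3.03], [-0.79, 2.21], [0.23, 2.52], [-1.04, 4.18], [0, 3.07], [-2.55, 2.55]. Speed limits (rad/s): [2.22, 2.22, 2.57, 3.14, 3.14, 3.14].

INTERFACE

Orientations are given as [roll, pitch, yaw] about the fixed x, y, z axes, in that order (R = Rz(yaw) Ry(pitch) Rx(roll)).
In Python, from cell import read_state, camera, sign_off, pinch_z gives the robot as it stands. The module is installed in compiled form; this text tells all that it offers.
- The arm moves only by the tool arm_command, never from a script. Its argument "series" is a list of rows, each a list of 3 entries, a list of its own where there are three numbers: the finger opening in mm, from 0 to 94, then the shift along the tool's x, y, z in mm, then the turn about the tool's x in degrees. A call has 1 to 12 rows; each row is the pose to reach, as a shift and turn from the pose measured when the call began, along the tool's axes at that moment; what a row does not reach only later rows make up. A row lasts 1/8 s, in which the tool goes at most 62.5 mm and 10.7 degrees, less where a joint would pass 70% of its speed; a pose out of reach is approached as far as the arm can. A call with a gripper value outside its range is refused whole. The fingers move at their own pace and stop on an object; "newtons" is the grip in N (left out, the last holds). Time passes only in rows, so rows that repeat a pose let the fingers close. It gives the time, the measured TCP pose, the force and the opening at its end, in the units of the state.
- read_state(): the state, without advancing time (a new reading comes with each control period).
- camera(name): name is "scene" or "top" or "wrist"; returns a dict with "pixels" (420x560x3 uint8, red, green, blue), "range_z" (420x560 float32, mm along the optical axis (not along the pixel's ray), 0 where there is no reading), "fov_y" (degrees; the focal length in pixels is half the picture's height over the tangent of half this angle, whatever the lens; pixels are square), "cx", "cy" (the principal point, pixels), "R" (3x3) and "t" (3): a world point X has camera coordinates R X + t. Camera axes: x right, y down, z forward; pixel columns grow to the right and rows downward; lengths in mm; the calibration is good to about 2 mm. A picture is of the moment at which its call begins.
- sign_off(): hands the job in, once; it reports no verdict.
The state is a dict: "clock": time; "joints": joint angles; "qd": joint speeds; "effort": joint torques, N m; "eef_pos": TCP position; "eef_rot": TCP orientation; "wrist_force": force on the tool from outside, world axes, zero at the start; "moment": the same for the moment, N m; "finger_gap": finger opening in mm.
Only numpy, scipy, OpenCV 4.12 (cv2) and the standard library are available. Lean on these libraries where they do the work, as an engineer would, in place of code of your own. Each camera call takes 0.05 s, during which the arm holds its last target.

TASK

Push the circuit-board carrier square and flush into the fence corner of the nest, and only then take the square-handled probe out of its stand and lower its rod down through the hole of the guide block. Finish still holding the probe in the gripper, motionless, upright and centred in the hole, with the tip about 1 cm above the big chip. Nothing may touch the guide block at any time, the probe must not touch the board or its carrier, and the other things on the bench stay where they are.

Things in the scene. Friction and masses are not known exactly. Their poses are not given: they have to be found in the camera images.
- nest: Fixed aluminium plate 210 x 210 x 8 mm flat on the bench, carrying the fences and the guide. Origin: centre of its underside, z up. Two dark steel fences, 10 mm thick and 10 mm high above the plate, stand along its +x and +y sides; the inner face of one is at nest x = +80 mm, of the other at nest y = +80 mm. The other two sides are open. Its yaw differs between starts by up to 0.25 rad
- fence_corner (a point): The inner corner of the two fences, on the plate's top (nest 80, 80, 8 mm)
- guide: Fixed steel guide block over the nest, 46 x 46 mm and 18 mm thick, its underside 49 mm and its top 67 mm above the bench, with an upright through hole of 26 mm diameter in its middle. An 18 mm wide arm carries it from a post outside the +x fence (nest x 98, y 35 mm; the post's black cap reaches 72 mm above the bench). Same origin and axes as the nest
- guide_hole (a point): Centre of the guide hole, at the top face of the guide block (nest 35, 35, 67 mm)
- carrier: Loose black board carrier 120 x 100 mm (x, y), 12 mm thick, green board on top (to 14 mm), about 0.26 kg. Origin: centre of its underside. Starts 10 to 40 mm short of the fences, up to 0.12 rad askew, long side about along nest x. 2 to 4 N slides it; along a fence it can stick skew until pushes of about 10 N from the two open sides are repeated. Seated, its origin is at nest 20, 30, 8 mm
- carrier_corner (a point): Lower +x +y corner of the carrier (carrier 60, 50, 0 mm), the one that goes into the fence corner
- chip (a point): Centre of the top of the big square black chip, 24 x 24 mm, 17 mm above the carrier's underside (25 mm above the bench); with the carrier seated it is straight below the guide hole
- probe: Probe about 0.12 kg: an upright steel rod of 10 mm diameter, 75 mm long, below a black square handle 24 x 24 mm (along probe x and y), 60 mm long (from 75 to 135 mm above the tip), with an 8 mm brass stub (12 mm diameter) on top. Origin at the rod's tip, z up along the rod. It hangs in its stand, the handle's underside resting on the stand's rim 85 mm above the bench, so that the handle spans 85 to 145 mm above the bench; yaw up to 0.6 rad either way
- probe_tip (a point): The lower tip of the probe's rod
- rod_mid (a point): Point on the rod's axis 23 mm above the tip; it lies in the guide hole at the end
- probe_stand: Fixed upright grey tube, 38 mm outer and 15 mm inner diameter, 85 mm tall, on a dark base disc of 60 mm diameter; origin at the centre of its underside. It holds the probe, which is lifted straight up by 75 mm to come free
- driver: Bystander: a screwdriver with a round grey handle (30 mm diameter) standing in its own shorter stand (50 mm tall), its top 130 mm above the bench. Origin at its lower end
- flux_tin: Bystander: flat round metal tin, 62 mm diameter, 28 mm high. Origin at the centre of its underside
- tweezers: Bystander: steel tweezers lying flat, 115 mm long along x. Origin under their middle
- spool: Bystander: metal spool, 60 mm diameter, 40 mm high. Origin at the centre of its underside
- brush: Bystander: cleaning brush lying flat, 150 mm long along its x, in front of the nest. Origin under its middle
- nozzle: Bystander: small upright steel nozzle, 26 mm diameter, 48 mm high. Origin at the centre of its underside
Mind the look-alikes: they are no part of the job. Several things have the shape of the carrier; the one meant has the colours described above.

How it is judged:
By the outcome, as a careful person would: the job done as asked, in the order asked, and still so for the second after the job is handed in, while the arm keeps its last pose, push and grip.
It also fails if it takes over 72 s, if anything falls off the work surface, if the arm or the gripper's body presses on something with over 40 N, if the wrist force passes 120 N, or if a joint passes its speed limit or range.

## Working session

There is one attempt and no reset: what is moved stays moved. The work goes in short steps, Python scripts to look and compute and a tool call to move; the robot and the scene stay as the last step left them, time stands still between calls to the robot, and variables do not carry over. Pictures are saved under pics/ and viewed, and the job is handed in when it is done.

Besides the shell and the picture viewer there is one more tool, called by a JSON object that holds its "method" and its "body", one argument or row to a line. arm_command: Moves the arm, as the interface text tells. Its arguments: {"type":"object","properties":{"series":{"type":"array"},"newtons":{"type":"number"}},"required":["series"]}

```bash
mkdir -p pics
cat > h.py <<'E'
import numpy as np, cv2
from cell import read_state, camera, sign_off, pinch_z
def snap(name,fn):
    c=camera(name); cv2.imwrite('pics/'+fn+'.png',c['pixels'][:,:,::-1]); np.savez('pics/'+fn+'.npz',**{k:np.array(v) for k,v in c.items()}); return c
def load(fn): 
    d=np.load('pics/'+fn+'.npz'); return {k:d[k] for k in d}
def cloud(c):
    h,w=c['range_z'].shape; f=h/2/np.tan(np.radians(float(c['fov_y']))/2)
    v,u=np.mgrid[:h,:w]; z=c['range_z']
    P=np.stack([(u-c['cx'])/f*z,(v-c['cy'])/f*z,z],-1)
    X=(P-c['t'])@c['R']
    X[z<=0]=np.nan
    return X
E
python3 - <<'E'
from h import *
print(read_state(),pinch_z)
for n in ['scene','top','wrist']:
    c=snap(n,n+'0'); print(n,c['fov_y'],c['cx'],c['cy'],c['R'],c['t'])
print(read_state()['clock'])
E
```

```text
{'clock': 0.0, 'joints': array([ 1.28045392e+00,  3.00503817e-01,  1.52154593e+00,  8.60754432e-07,
        1.32072072e+00, -6.66215244e-02]), 'qd': array([ 5.96011014e-04,  7.46527201e-04, -1.34020024e-04,  4.54600671e-04,
       -9.89768386e-05, -9.28160119e-04]), 'effort': array([-6.27455643e-05, -5.31799936e+01, -3.52752435e+01,  7.08074123e-02,
        2.43461947e-02, -1.04155467e-04]), 'eef_pos': array([121.96378081, 536.04565943, 204.88325979]), 'eef_rot': array([ 3.07426327,  1.56961851, -1.86184681]), 'wrist_force': array([ 0.15758864, -0.96813282,  0.03968172]), 'moment': array([ 0.05121773, -0.01102216,  0.011314  ]), 'finger_gap': 93.692205929953} 18.8
scene 46.0866761916533 272.03647085186645 210.0636989085025 [[ 0.24785218  0.96869098  0.01439033]
 [ 0.66656341 -0.15973217 -0.72813382]
 [-0.70303806  0.19006162 -0.68528393]] [-116.35156737 -273.01809443 1456.26208226]
top 45.12280915806237 279.5847840823169 209.06510623629714 [[-2.39125038e-02 -9.99713939e-01 -4.82195327e-04]
 [-9.79163775e-01  2.35182467e-02 -2.01705708e-01]
 [ 2.01659349e-01 -4.35114032e-03 -9.79446055e-01]] [  30.97016169  485.04999411 1201.98719342]
wrist 62.93034464904756 277.0351817150434 202.98317545442325 [[ 0.22210654  0.97502177 -0.00111076]
 [ 0.94379002 -0.21470575  0.25132019]
 [ 0.24480417 -0.05686819 -0.96790337]] [-549.57135119  -27.62932962  391.81528642]
0.15
```

View pics/top0.png

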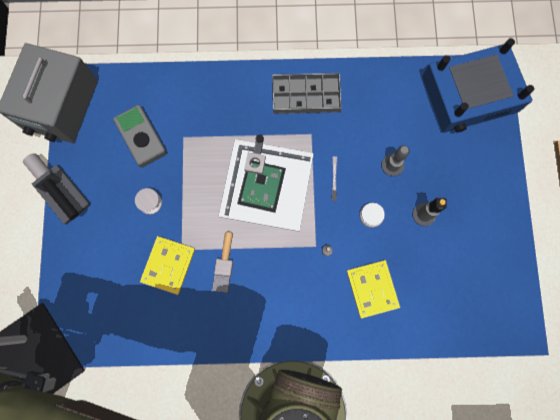

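View pics/scene0.png

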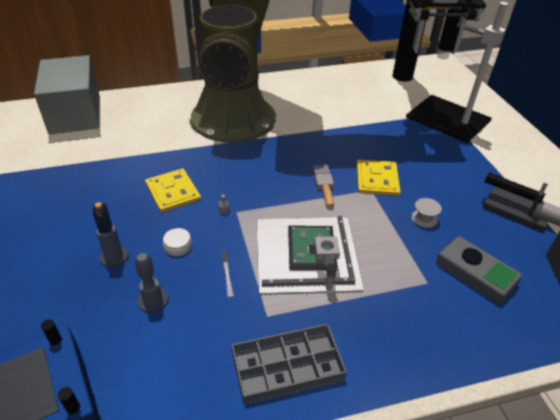

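View pics/wrist0.png

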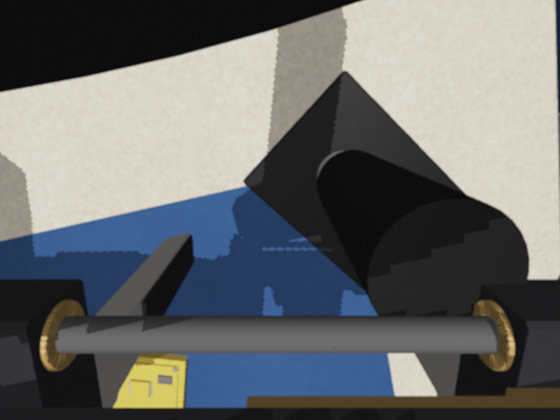

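The top view shows the nest's white plate around (265,185), with fences on its left and upper sides. The guide is at (257,162) and the post cap at (260,140). The green board on the plate is at (262,188). The probe with its brass top is at (437,203) and the grey driver at (400,153). Next I'll measure these from the depth data.

Run:
```python
from h import *
for n in ['top0','scene0']:
    c=load(n); X=cloud(c); I=c['pixels']
    print(n)
    if n=='top0': sub=(slice(120,245),slice(200,330)); pr=(slice(185,230),slice(405,455))
    else: sub=(slice(200,310),slice(235,380)); pr=(slice(195,270),slice(85,130))
    Z=X[...,2]
    # z histogram 
    print(np.histogram(Z[sub][np.isfinite(Z[sub])],bins=np.arange(-6,90,4)))
    P=X[pr].reshape(-1,3); 
    for lo,hi in [(86,140),(120,142),(142,150),(150,160),(60,82)]:
        m=(P[:,2]>lo)&(P[:,2]<hi); 
        if m.sum(): print('probe',lo,hi,m.sum(),P[m].mean(0),P[m].min(0),P[m].max(0))
    P=X[sub].reshape(-1,3)
    m=(P[:,2]>60)&(P[:,2]<70); 
    print('guide',m.sum(),cv2.minAreaRect(P[m][:,:2].astype(np.float32)) if m.sum()>3 else 0)
for n in ['top0','scene0']:
    c=load(n); I=c['pixels'][:,:,::-1]
    for nm,(a,b,e,d) in ({'nest':(125,235,205,325),'probe':(180,235,400,460)} if n=='top0' else {'nest':(200,310,235,380),'probe':(190,275,80,170)}).items():
        J=cv2.resize(I[a:b,e:d],None,fx=6,fy=6,interpolation=cv2.INTER_CUBIC)
        s=min(1,600/J.shape[0],800/J.shape[1]); cv2.imwrite(f'pics/{n}_{nm}.png',cv2.resize(J,None,fx=s,fy=s))
```

```text
top0
(array([1294, 5127, 3814, 2392,  806,  461, 1021,  664,  108,    4,    0,
          0,    0,    9,   16,   15,   47,  162,  154,   48,   10,    0,
          0]), array([-6, -2,  2,  6, 10, 14, 18, 22, 26, 30, 34, 38, 42, 46, 50, 54, 58,
       62, 66, 70, 74, 78, 82, 86]))
probe 86 140 129 [ 466.87093038 -342.27979561  110.4880611 ] [ 454.66734309 -359.72449262   86.03132555] [ 484.23381751 -332.12276443  139.74430207]
probe 120 142 57 [ 468.8505349  -343.02822065  132.27683223] [ 458.58402918 -362.68280429  120.08048625] [ 484.14667093 -336.66870365  141.9559296 ]
probe 142 150 81 [ 470.55040255 -348.65050151  145.04032015] [ 459.63529331 -362.58195645  142.10816519] [ 483.86082791 -337.56537103  149.96880608]
probe 150 160 21 [ 471.49963642 -349.22046284  153.16312465] [ 466.15864999 -354.5955011   150.85527879] [ 476.8165767  -344.88338318  158.32176596]
probe 60 82 51 [ 464.50345831 -336.70072931   71.51069377] [ 452.36364533 -352.94315592   60.27302525] [ 483.60090129 -330.93161709   81.96700333]
guide 349 ((625.8046264648438, 74.00672149658203), (46.271095275878906, 96.566
[... 467 characters left out ...]
e 120 142 134 [ 485.71777365 -347.66014503  131.37479417] [ 464.69305    -362.34522901  120.08581086] [ 492.15127429 -336.67308849  141.89922005]
probe 142 150 87 [ 479.79532505 -348.791079    144.30889985] [ 464.93707075 -361.40449914  142.04258842] [ 489.46931097 -336.94617404  149.97906793]
probe 150 160 26 [ 477.43000322 -349.41386549  152.04672024] [ 469.4217471  -355.63241404  150.16979821] [ 485.99348454 -344.05095464  154.24441387]
probe 60 82 162 [ 490.07518271 -347.36151832   71.51488189] [ 474.27609682 -367.93187499   60.20572189] [ 496.77275785 -330.68110184   81.97164671]
guide 503 ((631.222412109375, 74.49024963378906), (46.79930114746094, 99.68693542480469), 77.98313903808594)
```

View pics/top0_nest.png

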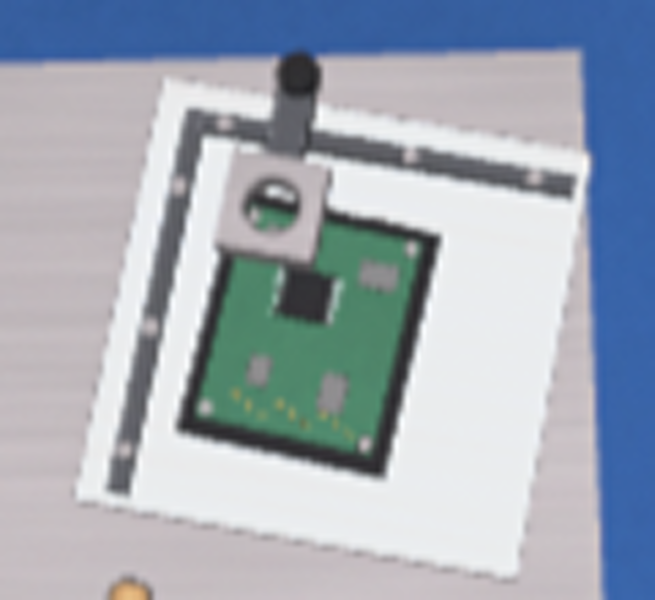

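View pics/scene0_nest.png

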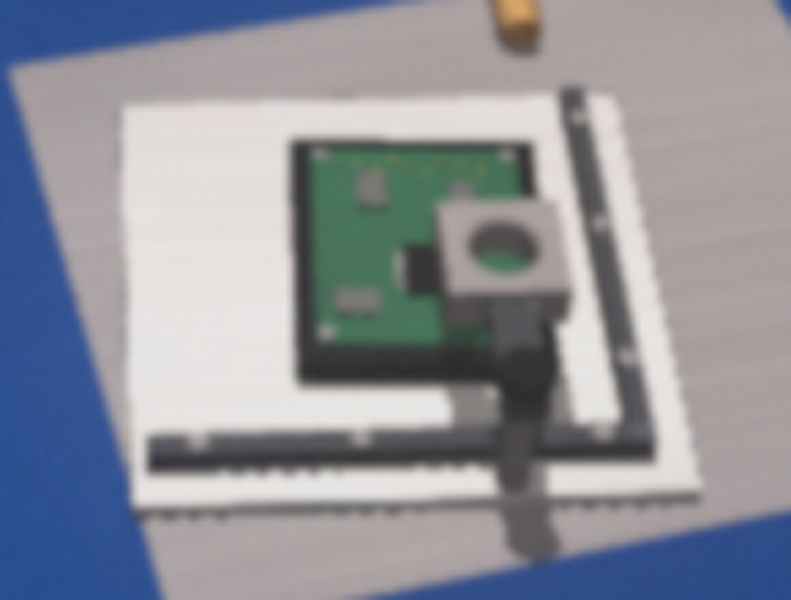

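View pics/scene0_probe.png

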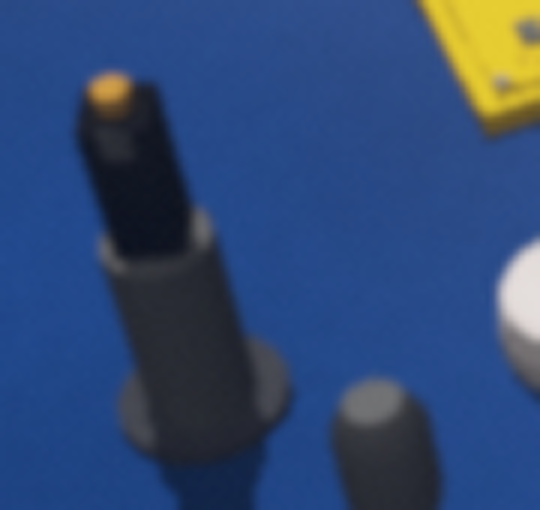

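```bash
cat >> h.py <<'E'
def ray(c,u,v,z):
    f=420/2/np.tan(np.radians(float(c['fov_y']))/2)
    d=np.array([(u-c['cx'])/f,(v-c['cy'])/f,1.])@c['R']; o=-c['t']@c['R']
    return (o+d*(z-o[2])/d[2])[:2]
E
python3 - <<'E'
from h import *
def go(fn,s,u0,v0,items):
    c=load(fn)
    for n,x,y,z in items: print(fn,n,ray(c,u0+(x+.5)/s-.5,v0+(y+.5)/s-.5,z).round(1))
go('top0',600/110,205,125,[('p++',165,78,8),('p+-',590,155,8),('p--',518,578,8),('p-+',78,498,8),('hole',270,205,67),('cap',298,72,72),('c+-',440,235,20),('c--',385,475,20),('c-+',180,430,20),('chip',305,295,25),
 ('guide-+',218,245,67),('guide--',316,264,67)])
s=600/110
go('scene0',s,235,200,[('p++',700,495,8),('p+-',140,508,8),('p--',122,105,8),('p-+',612,97,8),('hole',504,246,67),('c+-',300,360,20),('c--',293,143,20),('c-+',530,147,20)])
for n in['top0','scene0']:
  c=load(n);X=cloud(c);P=X.reshape(-1,3)
  for z0,z1 in((62,70),):
    # grid for guide square-only fit
    pass
E
```

```text
top0 p++ [685.7 132.5]
top0 p+- [642.  -71.3]
top0 p-- [437.3 -30.2]
top0 p-+ [480.1 174.5]
top0 hole [602.6  80. ]
top0 cap [664.3  66. ]
top0 c+- [600.3   2. ]
top0 c-- [485.2  30.5]
top0 c-+ [508.9 125.5]
top0 chip [571.2  66.1]
top0 guide-+ [584.3 103.9]
top0 guide-- [574.2  59.5]
scene0 p++ [691.2 131.2]
scene0 p+- [648.2 -70. ]
scene0 p-- [441.7 -28.8]
scene0 p-+ [485.5 174.4]
scene0 hole [606.7  78.6]
scene0 c+- [603.9   2.7]
scene0 c-- [491.8  31.5]
scene0 c-+ [516.7 125.4]
```

View pics/top0_probe.png

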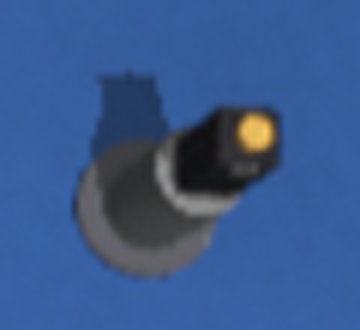

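```bash
cat >> h.py <<'E'
from scipy.spatial.transform import Rotation as Ro
YAW=-0.206
N0=np.array([563.5,51.5])
def tool():
    s=read_state(); return s['eef_pos'],Ro.from_euler('xyz',s['eef_rot']).as_matrix(),s
def nest2w(x,y):
    c,s=np.cos(YAW),np.sin(YAW); return N0+[c*x-s*y,s*x+c*y]
def w2nest(p):
    c,s=np.cos(YAW),np.sin(YAW); d=np.array(p)[:2]-N0; return np.array([c*d[0]+s*d[1],-s*d[0]+c*d[1]])
def plan(x,y,z,zdir):  # world target, desired jaw dir angle (world)
    p,R,s=tool()
    sh=R.T@(np.array([x,y,z])-p)
    a=np.arctan2(R[1,2],R[0,2]); 
    t=(zdir-a+np.pi/2)%np.pi-np.pi/2
    # tool x is down -> rotation about tool x by +th turns world yaw by -th
    print('shift',sh.round(1),'turn about tool x deg',np.degrees(-t).round(2),'q6',s['joints'][5].round(3))
def stat():
    p,R,s=tool(); a=np.arctan2(R[1,2],R[0,2])
    print('t',round(s['clock'],2),'tcp',p.round(1),'nest',w2nest(p).round(1),'jaw ang',a.round(4),'tilt',R[:,0].round(3),'F',s['wrist_force'].round(1),'gap',round(s['finger_gap'],1),'q',s['joints'].round(2))
E
python3 - <<'E'
from h import *
stat(); print(tool()[1].round(3))
x,y=nest2w(-110,30); print(x,y)
plan(x,y,150,YAW+np.pi/2)
E
```

```text
t 0.15 tcp [122.  536.1 205. ] nest [-531.3  384.1] jaw ang 1.347 tilt [-0.    -0.001 -1.   ] F [ 0.2  0.3 -0.1] gap 93.8 q [ 1.28  0.3   1.52  0.    1.32 -0.07]
[[-0.    -0.975  0.222]
 [-0.001  0.222  0.975]
 [-1.     0.    -0.001]]
461.96212150333804 103.3657809195727
shift [  55.3 -427.5 -346.5] turn about tool x deg -1.02 q6 -0.067
```

{"method": "arm_command", "body": {
  "series": [
    [94, [0, -60, -48], 0],
    [94, [0, -120, -96], 0],
    [94, [0, -180, -145], 0],
    [94, [0, -240, -194], 0],
    [94, [0, -300, -242], 0],
    [60, [0, -360, -290], -1],
    [60, [0, -428, -346], -1],
    [60, [0, -428, -346], -1],
    [60, [0, -428, -346], -1]
  ]
}}

```text
clock: 1.27
eef_pos: [463.5, 101.6, 205.2]
eef_rot: [3.029, 1.57, -1.891]
wrist_force: [-0.4, 0.4, -0.3]
finger_gap: 60.6
```

Run:
```python
from h import *
stat(); c=snap('wrist','wrist1'); snap('top','top1');print(-c['t']@c['R'],c['R'])
```

```text
t 1.27 tcp [463.5 101.6 205.2] nest [-108.1   28.6] jaw ang 1.3635 tilt [-0.    -0.001 -1.   ] F [-0.4  0.4 -0.3] gap 60.6 q [ 0.14  0.13  1.73 -0.    1.28 -1.22]
[393.51535806 116.55047934 385.87442419] [[ 2.06061370e-01  9.78538585e-01 -9.74535752e-04]
 [ 9.47182829e-01 -1.99208162e-01  2.51318118e-01]
 [ 2.45730340e-01 -5.27100192e-02 -9.67904052e-01]]
```

View pics/wrist1.png

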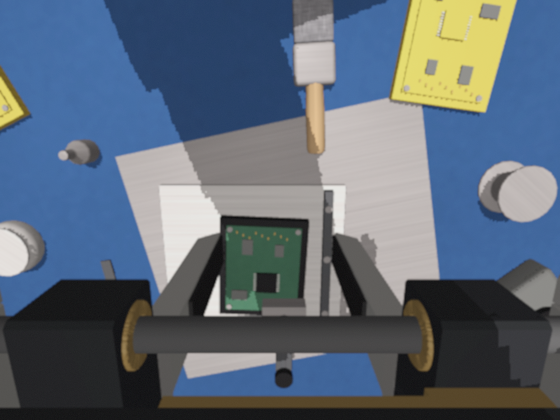

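View pics/top1.png

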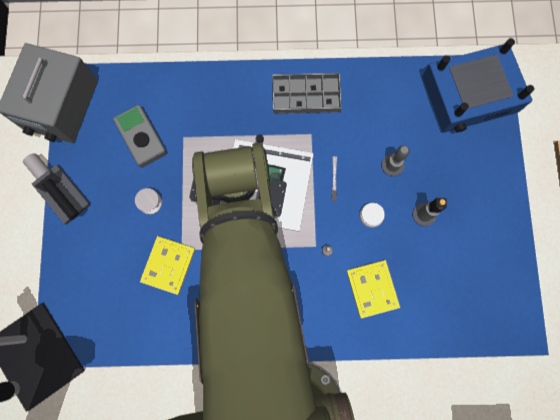

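Run:
```python
from h import *
c=load('wrist1'); I=c['pixels'][:,:,::-1]
J=cv2.resize(I[170:390,140:360],None,fx=2.7,fy=2.7,interpolation=cv2.INTER_CUBIC); cv2.imwrite('pics/w1c.png',J)
for n,u,v,z in [('p--',161,185,8),('p-+',345,185,8),('c--',221,217,20),('c-+',308,219,20),('c+-',220,311,20),('cap',284,377,72)]:
    print(n,ray(c,u,v,z).round(1))
X=cloud(c); 
P=X[240:320,150:400].reshape(-1,3);
```

```text
p-- [442.2 -27.2]
p-+ [484.7 174.9]
c-- [489.3  32.2]
c-+ [511.6 126.6]
c+- [603.3   2.1]
cap [666.2  66.6]
```

View pics/w1c.png

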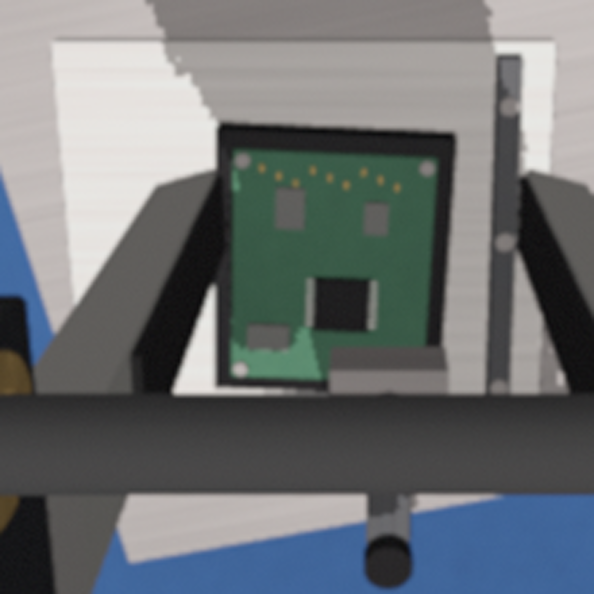

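{"method": "arm_command", "body": {
  "series": [
    [60, [50, -5, -14], 0],
    [60, [100, -5, -14], 0],
    [60, [150, -5, -14], 0],
    [60, [180, -5, -14], 0],
    [60, [193, -5, -14], 0],
    [60, [193, -5, -14], 0]
  ]
}}

```text
clock: 2.12
eef_pos: [465.9, 85.9, 11.9]
eef_rot: [2.58, 1.569, -2.343]
wrist_force: [-0.1, 0.3, 0.7]
finger_gap: 60.0
```

```bash
sed -i 's/^YAW=.*/YAW=-0.2073/; s/^N0=.*/N0=np.array([565.5,52.0])/' h.py
python3 - <<'E'
from h import *
stat(); c=snap('wrist','wrist2'); snap('scene','scene2')
E
```

```text
t 2.12 tcp [465.9  85.9  11.9] nest [-104.4   12.6] jaw ang 1.3607 tilt [-0.001 -0.001 -1.   ] F [-0.1  0.3  0.7] gap 60.0 q [ 0.11  0.4   1.9  -0.    0.84 -1.25]
```

View pics/wrist2.png

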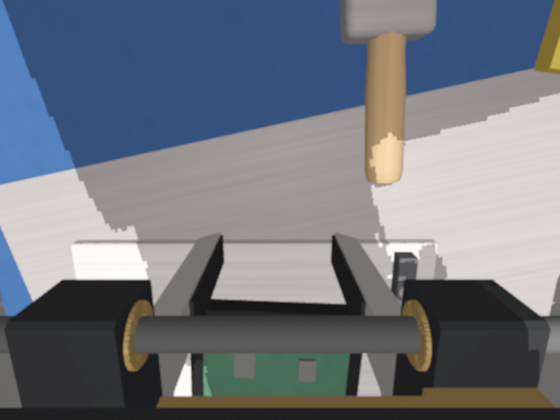

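View pics/scene2.png

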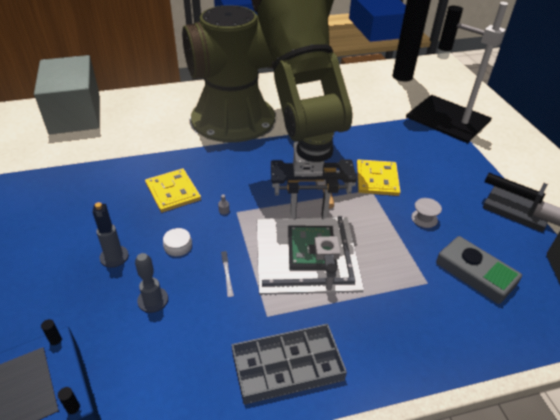

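{"method": "arm_command", "body": {
  "series": [
    [60, [0, -15, 1], 0],
    [60, [0, -24, 1], 0],
    [60, [0, -28, 1], 0],
    [60, [0, -32, 1], 0],
    [60, [0, -36, 1], 0],
    [60, [0, -40, 1], 0],
    [60, [0, -44, 1], 0],
    [60, [0, -44, 1], 0]
  ]
}}

```text
clock: 3.22
eef_pos: [510.5, 77.5, 13.0]
eef_rot: [-1.962, 1.569, -0.602]
wrist_force: [-0.1, 0.6, -0.8]
finger_gap: 59.8
```

Run:
```python
from h import *
stat(); c=snap('wrist','wrist3'); snap('top','top3');snap('scene','scene3')
c=load('scene3')
J=cv2.resize(c['pixels'][190:310,235:380,::-1],None,fx=5,fy=5,interpolation=cv2.INTER_CUBIC); cv2.imwrite('pics/s3c.png',J)
```

```text
t 3.23 tcp [510.5  77.5  13. ] nest [-59.1  13.6] jaw ang 1.3604 tilt [ 0.002 -0.001 -1.   ] F [-0.1  0.6 -0.8] gap 59.8 q [ 0.08  0.47  1.78 -0.    0.88 -1.28]
```

View pics/s3c.png

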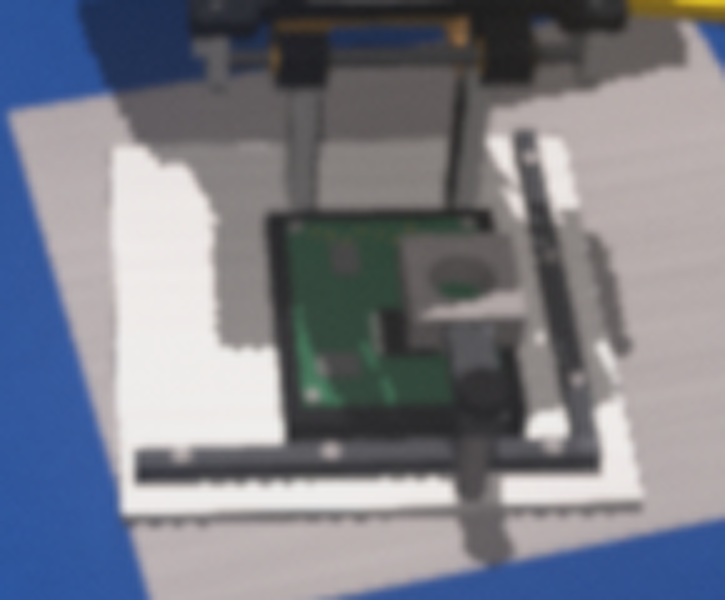

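View pics/wrist3.png

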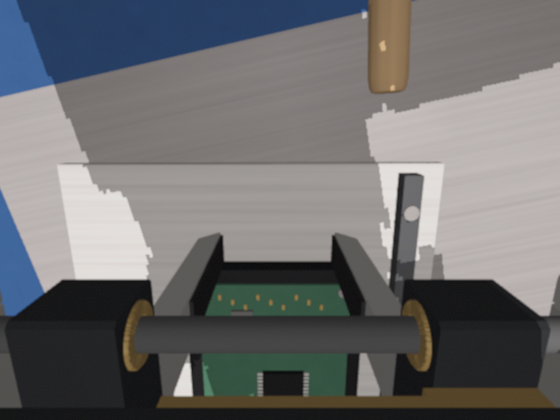

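{"method": "arm_command", "body": {
  "series": [
    [60, [0, -3, 0], 0],
    [60, [0, -6, 0], 0],
    [60, [0, -8, 0], 0],
    [60, [0, -10, 0], 0],
    [60, [0, -10, 0], 0]
  ]
}}

```text
clock: 4.0
eef_pos: [518.9, 75.6, 12.9]
eef_rot: [2.429, 1.569, -2.494]
wrist_force: [-9.5, 1.7, 6.8]
finger_gap: 59.9
```

Run:
```python
from h import *
stat()
```

```text
t 4.0 tcp [518.9  75.6  12.9] nest [-50.5  13.5] jaw ang 1.3606 tilt [-0.001 -0.001 -1.   ] F [-9.5  1.7  6.8] gap 59.9 q [ 0.08  0.49  1.76 -0.    0.9  -1.28]
```

{"method": "arm_command", "body": {
  "series": [
    [60, [0, 12, 0], 0],
    [60, [0, 25, 0], 0],
    [60, [-50, 25, -20], 0],
    [60, [-90, 20, -60], 10],
    [60, [-100, -20, -85], 20],
    [60, [-100, -70, -85], 30],
    [60, [-100, -70, -85], 40],
    [60, [-100, -70, -85], 50],
    [60, [-100, -70, -85], 60],
    [60, [-100, -70, -85], 70],
    [60, [-100, -70, -85], 80],
    [60, [-100, -70, -85], 90]
  ]
}}

```text
clock: 5.5
eef_pos: [569.3, -21.8, 112.9]
eef_rot: [-2.146, 1.569, -2.361]
wrist_force: [0.1, -0.3, -1.0]
finger_gap: 60.0
```

Run:
```python
from h import *
stat(); c=snap('wrist','wrist4'); 
x,y=nest2w(20,-72); plan(x,y,12.5,YAW)
```

```text
t 5.5 tcp [569.3 -21.8 112.9] nest [ 18.9 -71.4] jaw ang -0.2159 tilt [-0.001 -0.001 -1.   ] F [ 0.1 -0.3 -1. ] gap 60.0 q [-0.1   0.43  1.56 -0.    1.14  0.11]
shift [100.4  -0.4   1.2] turn about tool x deg -1.0 q6 0.123
```

View pics/wrist4.png

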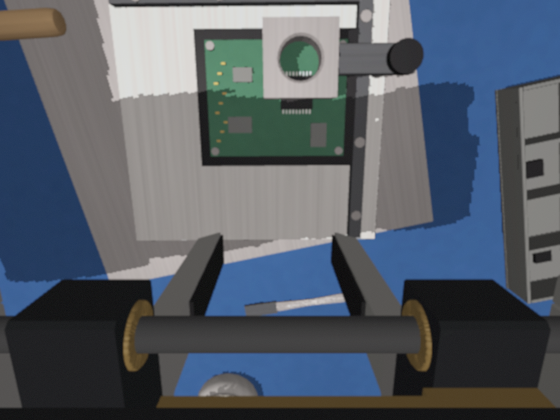

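{"method": "arm_command", "body": {
  "series": [
    [60, [40, 0, 1], -1],
    [60, [75, 0, 1], -1],
    [60, [95, 0, 1], -1],
    [60, [100, 2, 1], -1],
    [60, [100, 8, 1], -1],
    [60, [100, 14, 1], -1],
    [60, [100, 20, 1], -1],
    [60, [100, 25, 1], -1],
    [60, [100, 30, 1], -1],
    [60, [100, 34, 1], -1],
    [60, [100, 34, 1], -1]
  ]
}}

```text
clock: 6.92
eef_pos: [577.8, 11.4, 12.8]
eef_rot: [-2.306, 1.569, -2.513]
wrist_force: [-0.1, -0.3, -0.9]
finger_gap: 59.9
```

Run:
```python
from h import *
stat(); c=snap('wrist','wrist5');
```

```text
t 6.92 tcp [577.8  11.4  12.8] nest [ 20.4 -37.2] jaw ang -0.207 tilt [-0.001 -0.001 -1.   ] F [-0.1 -0.3 -0.9] gap 59.9 q [-0.04  0.59  1.6  -0.    0.96  0.16]
```

View pics/wrist5.png

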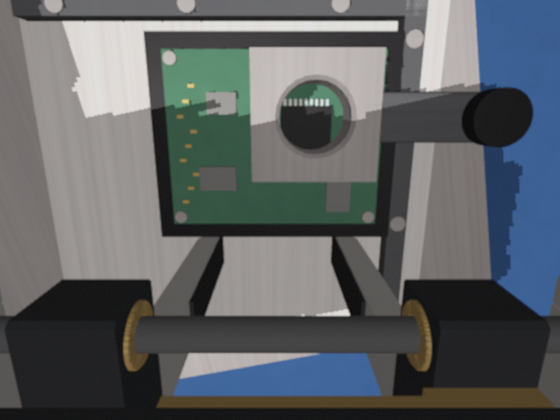

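{"method": "arm_command", "body": {
  "series": [
    [60, [0, 3, 0], 0],
    [60, [0, 6, 0], 0],
    [60, [0, 8, 0], 0],
    [60, [0, 10, 0], 0],
    [60, [0, 10, 0], 0]
  ]
}}

```text
clock: 7.6
eef_pos: [579.2, 18.6, 12.7]
eef_rot: [-1.963, 1.565, -2.17]
wrist_force: [-4.7, -21.4, 4.6]
finger_gap: 60.2
```

Run:
```python
from h import *
stat()
```

```text
t 7.6 tcp [579.2  18.6  12.7] nest [ 20.3 -29.9] jaw ang -0.2073 tilt [-0.003 -0.004 -1.   ] F [ -4.7 -21.4   4.6] gap 60.2 q [-0.03  0.59  1.59 -0.01  0.96  0.18]
```

{"method": "arm_command", "body": {
  "series": [
    [60, [0, -8, 0], 0],
    [60, [0, -16, 0], 0],
    [60, [0, -16, 0], 0]
  ]
}}

```text
clock: 7.98
eef_pos: [575.8, 2.7, 12.7]
eef_rot: [-1.993, 1.566, -2.201]
wrist_force: [-0.7, 0.1, 0.2]
finger_gap: 60.2
```

Run:
```python
from h import *
stat(); c=snap('wrist','wrist6');
```

```text
t 7.97 tcp [575.8   2.7  12.7] nest [ 20.3 -46.1] jaw ang -0.2078 tilt [-0.003 -0.004 -1.   ] F [-0.7  0.1  0.2] gap 60.2 q [-0.06  0.58  1.6  -0.01  0.96  0.15]
```

View pics/wrist6.png

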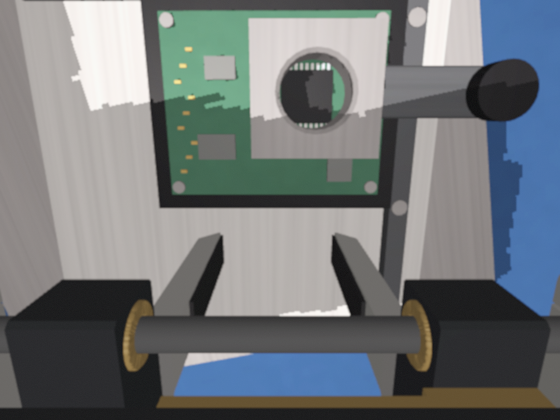

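{"method": "arm_command", "body": {
  "series": [
    [60, [-50, -6, 0], 0],
    [60, [-100, -6, -20], -10],
    [60, [-100, 10, -75], -20],
    [60, [-100, 50, -105], -30],
    [60, [-100, 74, -105], -40],
    [60, [-100, 74, -105], -50],
    [60, [-100, 74, -105], -60],
    [60, [-100, 74, -105], -70],
    [60, [-100, 74, -105], -80],
    [60, [-100, 74, -105], -90],
    [60, [-100, 74, -105], -90]
  ]
}}

```text
clock: 9.4
eef_pos: [488.7, 97.8, 112.6]
eef_rot: [2.718, 1.566, -2.203]
wrist_force: [0.0, 0.2, -0.2]
finger_gap: 60.1
```

Run:
```python
from h import *
stat(); c=snap('wrist','wrist7'); 
x,y=nest2w(-80,28); plan(x,y,12.5,YAW+np.pi/2)
```

```text
t 9.4 tcp [488.7  97.8 112.6] nest [-84.6  29. ] jaw ang 1.3625 tilt [-0.003 -0.004 -1.   ] F [ 0.   0.2 -0.2] gap 60.1 q [ 0.13  0.29  1.77 -0.    1.09 -1.23]
shift [100.1  -4.8  -0.5] turn about tool x deg -0.22 q6 -1.232
```

View pics/wrist7.png

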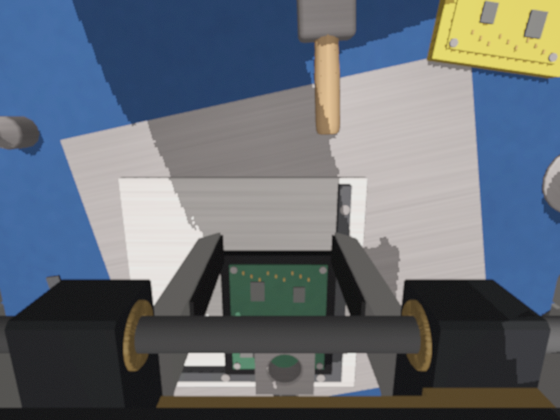

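{"method": "arm_command", "body": {
  "series": [
    [60, [50, 0, 0], 0],
    [60, [90, 0, 0], 0],
    [60, [100, 0, 0], 0],
    [60, [100, -12, 0], 0],
    [60, [100, -22, 0], 0],
    [60, [100, -29, 0], 0],
    [60, [100, -33, 0], 0],
    [60, [100, -36, 0], 0],
    [60, [100, -36, 0], 0]
  ]
}}

```text
clock: 10.58
eef_pos: [522.0, 90.1, 12.6]
eef_rot: [2.281, 1.563, -2.642]
wrist_force: [-12.5, 1.7, 10.8]
finger_gap: 59.7
```

Run:
```python
from h import *
stat()
```

```text
t 10.57 tcp [522.   90.1  12.6] nest [-50.4  28.4] jaw ang 1.3599 tilt [-0.007 -0.004 -1.   ] F [-12.5   1.7  10.8] gap 59.7 q [ 0.1   0.5   1.74 -0.    0.91 -1.25]
```

{"method": "arm_command", "body": {
  "series": [
    [60, [0, 12, 0], 0],
    [60, [0, 25, 0], 0],
    [60, [-50, 25, -20], 0],
    [60, [-90, 20, -60], 10],
    [60, [-100, -20, -90], 20],
    [60, [-100, -70, -100], 30],
    [60, [-100, -70, -100], 40],
    [60, [-100, -70, -100], 50],
    [60, [-100, -70, -100], 60],
    [60, [-100, -70, -100], 70],
    [60, [-100, -70, -100], 80],
    [60, [-100, -70, -100], 90]
  ]
}}

```text
clock: 12.08
eef_pos: [569.8, -21.7, 112.7]
eef_rot: [-2.418, 1.563, -2.634]
wrist_force: [-0.3, -0.4, 0.2]
finger_gap: 60.3
```

Run:
```python
from h import *
stat(); c=snap('wrist','wrist8'); 
x,y=nest2w(20,-50); plan(x,y,12.5,YAW)
```

```text
t 12.07 tcp [569.8 -21.7 112.7] nest [ 19.3 -71.2] jaw ang -0.2165 tilt [-0.007 -0.004 -1.   ] F [-0.3 -0.4  0.2] gap 60.3 q [-0.1   0.44  1.56 -0.01  1.15  0.12]
shift [100.1  21.7   0.8] turn about tool x deg -1.03 q6 0.127
```

View pics/wrist8.png

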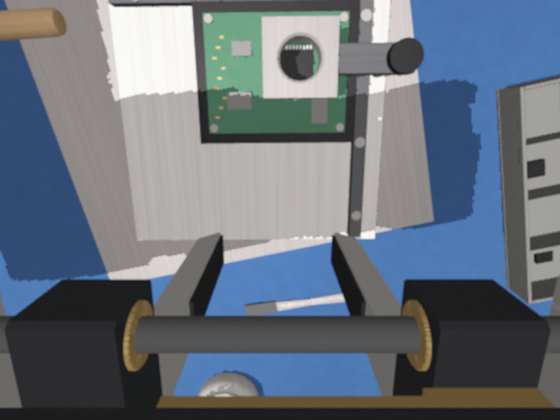

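{"method": "arm_command", "body": {
  "series": [
    [60, [50, 8, 1], -1],
    [60, [90, 14, 1], -1],
    [60, [100, 18, 1], -1],
    [60, [100, 28, 1], -1],
    [60, [100, 35, 1], -1],
    [60, [100, 39, 1], -1],
    [60, [100, 42, 1], -1],
    [60, [100, 43, 1], -1],
    [60, [100, 43, 1], -1]
  ]
}}

```text
clock: 13.25
eef_pos: [579.8, 18.3, 13.3]
eef_rot: [-2.219, 1.562, -2.427]
wrist_force: [-4.3, -9.4, 6.5]
finger_gap: 59.8
```

Run:
```python
from h import *
stat()
```

```text
t 13.25 tcp [579.8  18.3  13.3] nest [ 20.9 -30.1] jaw ang -0.208 tilt [-0.007 -0.006 -1.   ] F [-4.3 -9.4  6.5] gap 59.8 q [-0.03  0.59  1.59 -0.01  0.97  0.18]
```

{"method": "arm_command", "body": {
  "series": [
    [60, [0, -10, 0], 0],
    [60, [-40, -20, 0], 0],
    [60, [-100, -60, 0], 0],
    [60, [-160, -100, -10], 0],
    [60, [-200, -130, -20], 0],
    [94, [-200, -130, -20], 0],
    [94, [-200, -130, -20], 0]
  ]
}}

```text
clock: 14.12
eef_pos: [534.6, -103.8, 214.1]
eef_rot: [-2.214, 1.562, -2.423]
wrist_force: [-0.1, 0.5, -0.2]
finger_gap: 76.6
```

Run:
```python
from h import *
stat(); c=snap('wrist','wrist9'); snap('top','top9'); snap('scene','scene9')
for fn,(a,b,e,d) in {'top9':(125,235,205,325),'scene9':(200,310,235,380)}.items():
    J=cv2.resize(load(fn)['pixels'][a:b,e:d,::-1],None,fx=5.4,fy=5.4,interpolation=cv2.INTER_CUBIC);cv2.imwrite(f'pics/{fn}c.png',J)
plan(440,-340,260,0)
```

```text
t 14.12 tcp [ 534.6 -103.8  214.1] nest [   1.8 -158.9] jaw ang -0.2087 tilt [-0.006 -0.006 -1.   ] F [-0.1  0.5 -0.2] gap 76.6 q [-0.26  0.28  1.52 -0.01  1.34 -0.05]
shift [ -45.2 -251.8  -44.1] turn about tool x deg -11.87 q6 -0.045
```

View pics/wrist9.png

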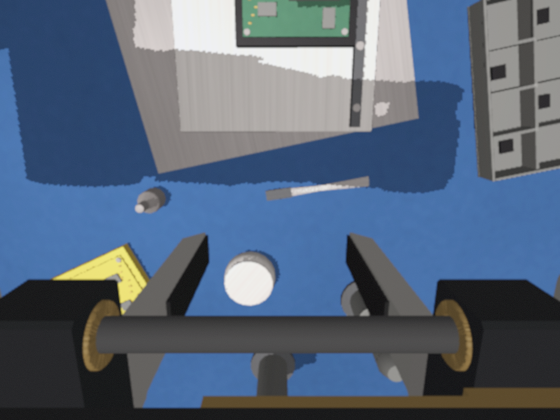

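View pics/top9c.png

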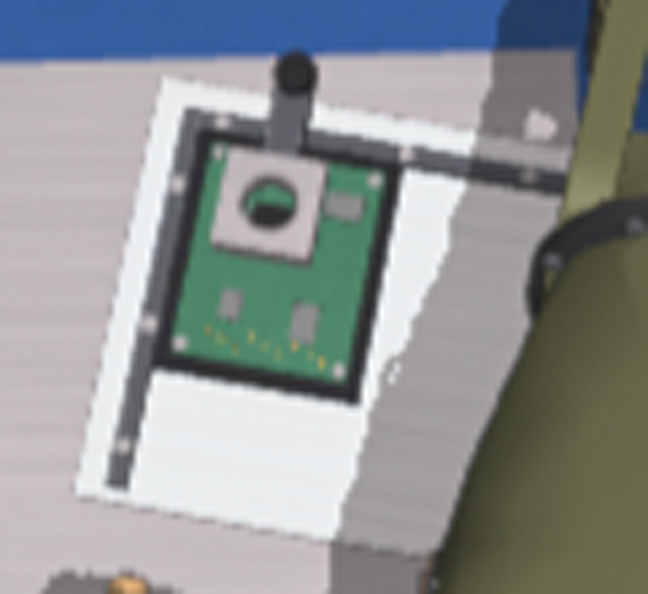

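View pics/scene9c.png

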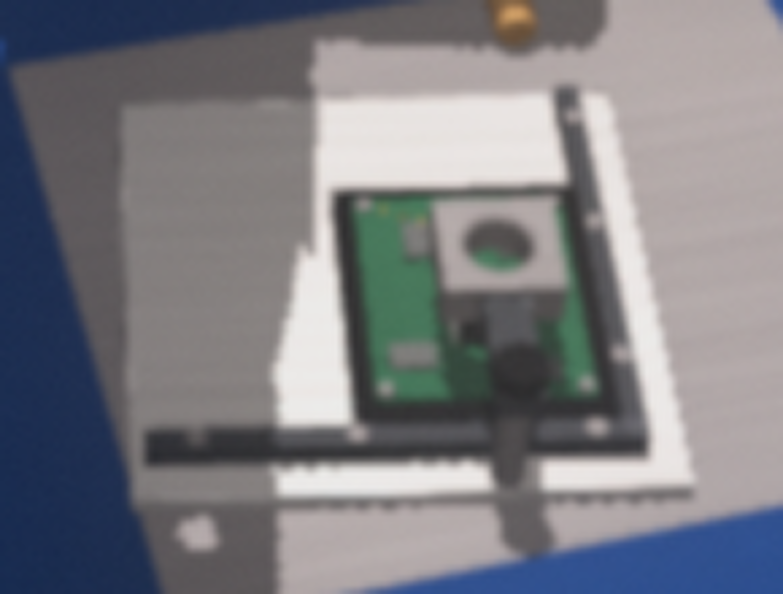

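Run:
```python
from h import *
plan(480,-440,240,0)
for fn,u,v in [('wrist5',316,117),('wrist6',316,90.5),('wrist8',300,58),('wrist4',300,58)]:
    print(fn,ray(load(fn),u,v,67).round(1))
print(nest2w(35,35))
```

```text
shift [ -25.  -341.3   15.7] turn about tool x deg -11.87 q6 -0.045
wrist5 [607.2  78.4]
wrist6 [606.9  78.8]
wrist8 [607.   78.3]
wrist4 [606.8  78.4]
[606.95430277  79.04701059]
```

{"method": "arm_command", "body": {
  "series": [
    [94, [-25, -58, 3], 0],
    [94, [-25, -116, 5], 0],
    [94, [-25, -174, 8], 0],
    [94, [-25, -232, 10], -6],
    [94, [-25, -290, 13], -12],
    [94, [-25, -341, 16], -12],
    [94, [-25, -341, 16], -12]
  ]
}}

```text
clock: 15.15
eef_pos: [479.4, -441.9, 237.3]
eef_rot: [-2.891, 1.559, -2.891]
wrist_force: [0.1, -0.4, 0.2]
finger_gap: 93.9
```

Run:
```python
from h import *
stat(); c=snap('wrist','wrist10')
```

```text
t 15.15 tcp [ 479.4 -441.9  237.3] nest [  17.4 -501. ] jaw ang -0.0003 tilt [-0.011 -0.003 -1.   ] F [ 0.1 -0.4  0.2] gap 93.9 q [-0.8   0.52  1.14 -0.01  1.49 -0.8 ]
```

View pics/wrist10.png

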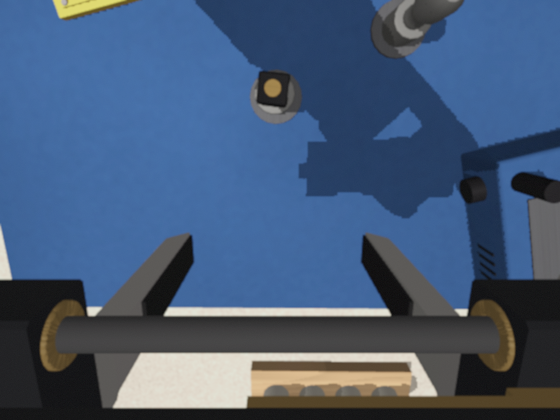

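Run:
```python
from h import *
c=load('wrist10'); I=c['pixels'][:,:,::-1]
a,b,e,d=50,140,230,320
cv2.imwrite('pics/w10c.png',cv2.resize(I[a:b,e:d],None,fx=6.5,fy=6.5,interpolation=cv2.INTER_CUBIC))
X=cloud(c)[a:b,e:d]; Z=X[...,2]
m=(Z>138)&(Z<151); print('handle top',m.sum(),np.median(Z[m]),cv2.minAreaRect(X[m][:,:2].astype(np.float32)))
h=I[a:b,e:d].astype(int); br=(h[...,2]>110)&(h[...,1]>80)&(h[...,0]<120)
ys,xs=np.nonzero(br); print('brass',br.sum(),xs.mean()+e,ys.mean()+a,ray(c,xs.mean()+e,ys.mean()+a,153))
dark=(h.max(-1)<45).astype(np.uint8)
ys,xs=np.nonzero(dark); print(dark.sum())
```

```text
handle top 829 146.10150445160264 ((476.4310302734375, -350.59344482421875), (23.98984146118164, 24.423192977905273), 84.11283111572266)
brass 559 270.15026833631487 101.06976744186046 [ 474.48097946 -360.41692574]
642
```

View pics/w10c.png

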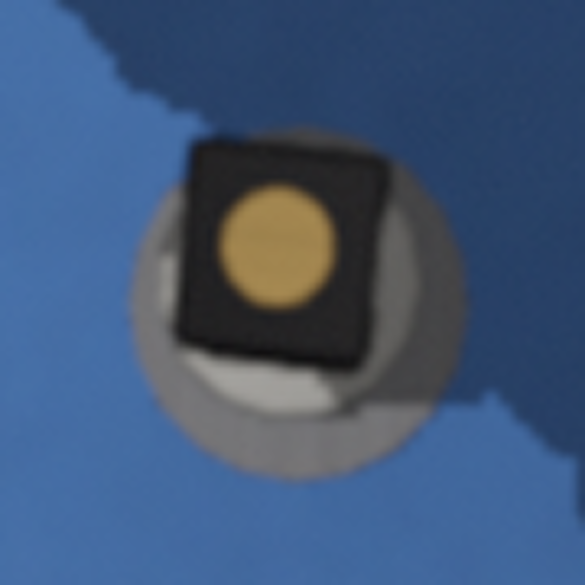

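Run:
```python
from h import *
c=load('wrist10'); s=6.5
f=lambda x,y,z:ray(c,230+(x+.5)/s-.5,50+(y+.5)/s-.5,z)
print('brass',f(278,247,153)); Q=[f(*p,145) for p in [(196,143),(388,158),(363,366),(178,346)]]; print(np.array(Q).round(1),np.mean(Q,0)); e=Q[1]-Q[0]; print(np.arctan2(e[1],e[0]),np.linalg.norm(e)); e=Q[0]-Q[3]; print(np.arctan2(-e[0],e[1]))
plan(476.5,-350,200,-0.1); plan(476.5,-350,105,-0.1)
```

```text
brass [ 476.14385264 -350.93265177]
[[ 466.6 -339. ]
 [ 488.6 -340.7]
 [ 485.9 -363.7]
 [ 464.2 -361.4]] [ 476.3241276  -351.20346138]
-0.07492228971081122 22.135017578402483
-0.1073163892444248
shift [37.5 90.3 -3.1] turn about tool x deg 5.79 q6 -0.794
shift [132.5  90.6  -2. ] turn about tool x deg 5.79 q6 -0.794
```

{"method": "arm_command", "body": {
  "series": [
    [94, [10, 40, -1], 3],
    [94, [30, 89, -3], 6],
    [94, [37, 90, -3], 6],
    [94, [37, 90, -3], 6]
  ]
}}

```text
clock: 15.7
eef_pos: [477.0, -349.6, 200.3]
eef_rot: [-2.813, 1.559, -2.914]
wrist_force: [-0.6, -0.0, 0.1]
finger_gap: 93.8
```

Run:
```python
from h import *
stat(); c=snap('wrist','wrist11')
plan(476.3,-350.8,105,-0.1)
```

```text
t 15.7 tcp [ 477.  -349.6  200.3] nest [  -3.9 -411.2] jaw ang -0.1016 tilt [-0.011 -0.003 -1.   ] F [-0.6 -0.   0.1] gap 93.8 q [-0.69  0.4   1.4  -0.01  1.35 -0.59]
shift [95.8 -0.1  0.3] turn about tool x deg -0.14 q6 -0.586
```

View pics/wrist11.png

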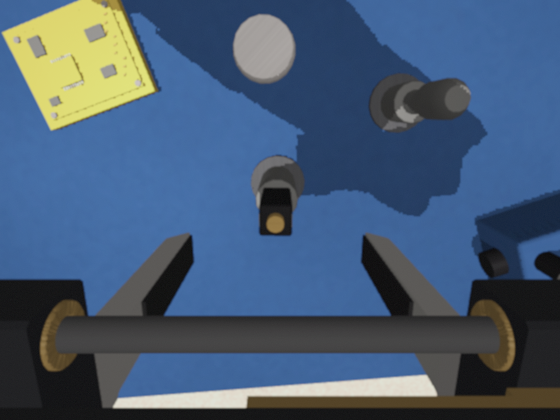

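{"method": "arm_command", "body": {
  "series": [
    [94, [50, 0, 0], 0],
    [94, [85, 0, 0], 0],
    [94, [95, 0, 0], 0],
    [94, [95, 0, 0], 0]
  ]
}}

```text
clock: 16.25
eef_pos: [476.3, -351.2, 106.4]
eef_rot: [-2.719, 1.56, -2.822]
wrist_force: [-0.2, 0.7, 0.5]
finger_gap: 94.2
```

Run:
```python
from h import *
stat(); c=snap('wrist','wrist12'); snap('scene','scene12')
```

```text
t 16.25 tcp [ 476.3 -351.2  106.4] nest [  -4.3 -412.9] jaw ang -0.1028 tilt [-0.01  -0.003 -1.   ] F [-0.2  0.7  0.5] gap 94.2 q [-0.69  0.49  1.5  -0.01  1.16 -0.59]
```

View pics/wrist12.png

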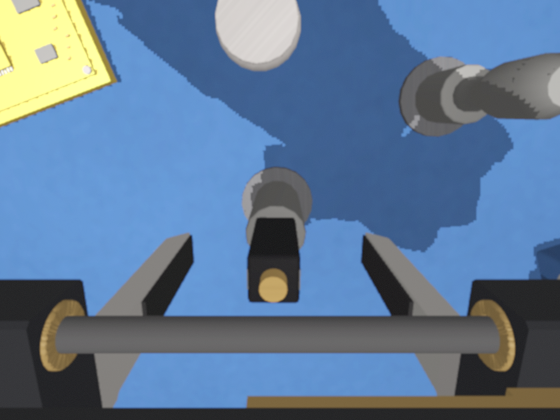

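{"method": "arm_command", "body": {
  "series": [
    [10, [0, 0, 0], 0],
    [10, [0, 0, 0], 0],
    [10, [0, 0, 0], 0],
    [10, [0, 0, 0], 0],
    [10, [0, 0, 0], 0],
    [10, [0, 0, 0], 0],
    [10, [0, 0, 0], 0],
    [10, [0, 0, 0], 0]
  ],
  "newtons": 30
}}

```text
clock: 17.35
eef_pos: [476.6, -351.3, 107.4]
eef_rot: [-2.568, 1.561, -2.671]
wrist_force: [-0.5, -1.2, -0.5]
finger_gap: 23.7
```

Run:
```python
from h import *
stat(); c=snap('wrist','wrist13')
```

```text
t 17.35 tcp [ 476.6 -351.3  107.4] nest [  -4. -413.] jaw ang -0.1027 tilt [-0.009 -0.005 -1.   ] F [-0.5 -1.2 -0.5] gap 23.7 q [-0.69  0.49  1.5  -0.01  1.16 -0.59]
```

View pics/wrist13.png

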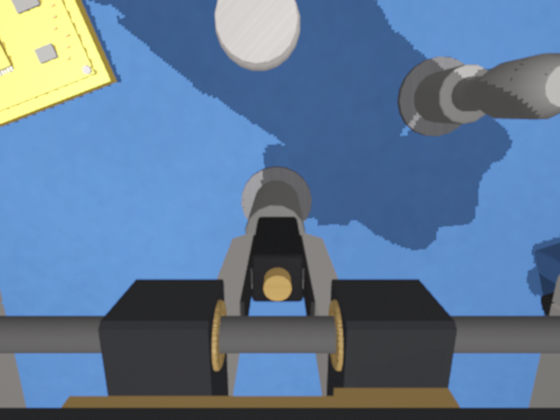

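{"method": "arm_command", "body": {
  "series": [
    [10, [-20, 0, 0], 0],
    [10, [-50, 0, 0], 0],
    [10, [-85, 0, 0], 0],
    [10, [-112, 0, 0], 0],
    [10, [-112, 0, 0], 0]
  ]
}}

```text
clock: 18.02
eef_pos: [478.1, -351.2, 220.9]
eef_rot: [-2.248, 1.561, -2.351]
wrist_force: [1.0, -1.1, -2.3]
finger_gap: 23.8
```

Run:
```python
from h import *
stat(); c=snap('wrist','wrist14'); snap('scene','scene14')
plan(607,78.6,217,-0.2073)
plan(607,78.6,217,-0.1)
```

```text
t 18.02 tcp [ 478.1 -351.2  220.9] nest [  -2.5 -412.5] jaw ang -0.1027 tilt [-0.007 -0.007 -1.   ] F [ 1.  -1.1 -2.3] gap 23.8 q [-0.69  0.39  1.37 -0.01  1.39 -0.59]
shift [ -1.8 440.2  85. ] turn about tool x deg 6.0 q6 -0.587
shift [ -1.8 440.2  85. ] turn about tool x deg -0.15 q6 -0.587
```

View pics/wrist14.png

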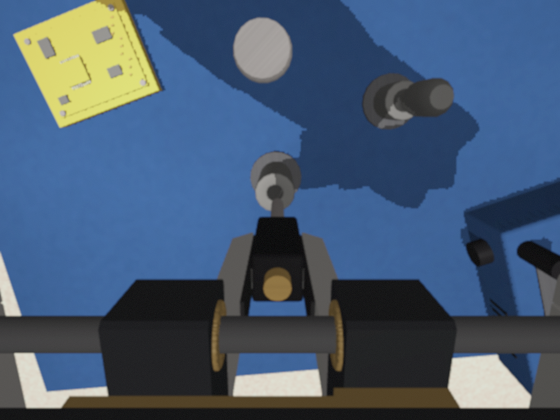

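View pics/scene14.png

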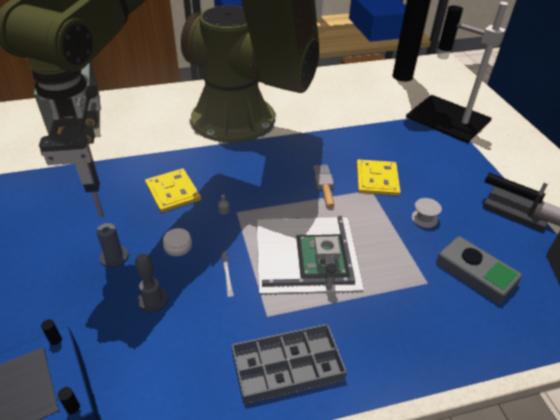

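{"method": "arm_command", "body": {
  "series": [
    [10, [0, 15, 3], 0],
    [10, [0, 50, 10], 0],
    [10, [0, 95, 18], 1],
    [10, [0, 140, 27], 2],
    [10, [0, 185, 36], 3],
    [10, [0, 230, 44], 4],
    [10, [0, 275, 53], 5],
    [10, [0, 320, 62], 6],
    [10, [0, 350, 70], 6],
    [10, [0, 365, 75], 6],
    [10, [0, 370, 78], 6],
    [10, [0, 370, 78], 6]
  ]
}}

```text
clock: 19.62
eef_pos: [592.8, 9.0, 215.3]
eef_rot: [-2.582, 1.56, -2.789]
wrist_force: [-0.7, -0.3, -1.8]
finger_gap: 23.7
```

Run:
```python
from h import *
stat(); c=snap('wrist','wrist15'); snap('scene','scene15'); snap('top','top15')
plan(607,78.6,220,YAW)
```

```text
t 19.62 tcp [592.8   9.  215.3] nest [ 35.5 -36.5] jaw ang -0.2078 tilt [-0.011 -0.004 -1.   ] F [-0.7 -0.3 -1.8] gap 23.7 q [-0.04  0.4   1.37 -0.    1.39  0.16]
shift [-4.8 71.4 -0.5] turn about tool x deg -0.07 q6 0.164
```

View pics/wrist15.png

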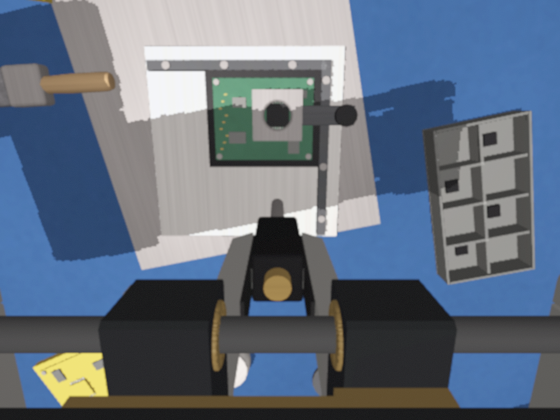

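View pics/scene15.png

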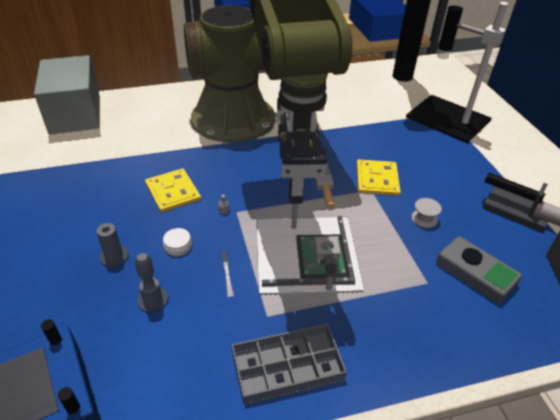

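Run:
```python
from h import *
c=load('wrist15'); I=c['pixels'][:,:,::-1]
cv2.imwrite('pics/w15c.png',cv2.resize(I[60:240,195:375],None,fx=3.3,fy=3.3,interpolation=cv2.INTER_CUBIC))
c=load('scene15'); I=c['pixels'][:,:,::-1]
cv2.imwrite('pics/s15c.png',cv2.resize(I[160:290,240:370],None,fx=4.5,fy=4.5,interpolation=cv2.INTER_CUBIC))
```

```text
(no output)
```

View pics/w15c.png

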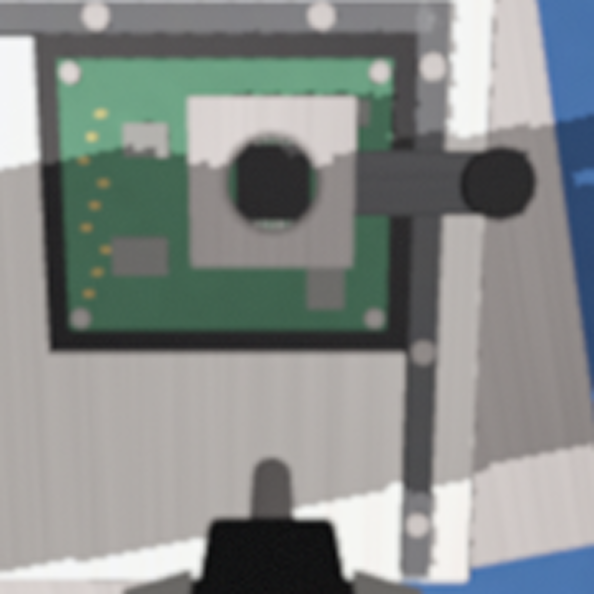

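View pics/s15c.png

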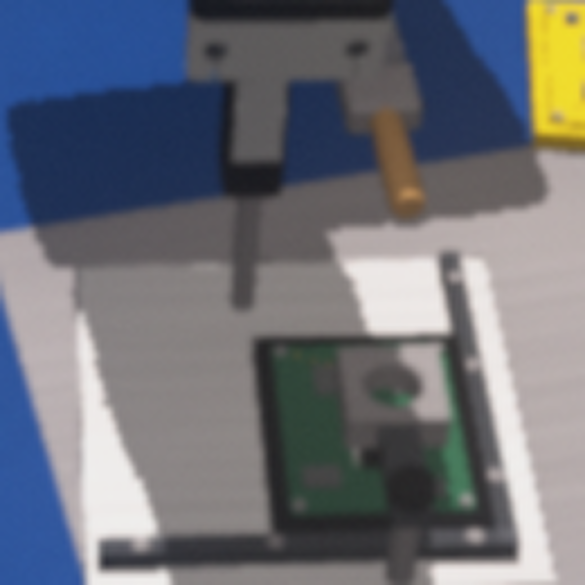

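Run:
```python
from h import *
g=lambda fn,s,u0,v0,x,y,z:ray(load(fn),u0+(x+.5)/s-.5,v0+(y+.5)/s-.5,z).round(1)
t=g('wrist15',3.3,195,60,271,458,118); print('tip edge w',t,w2nest(t))
h=g('wrist15',3.3,195,60,272,184,67); print('hole w',h,w2nest(h))
print('scene tip',w2nest(g('scene15',4.5,240,160,243,303,118)),'hole',w2nest(g('scene15',4.5,240,160,392,383,67)))
stat()
# rod cloud
for fn,sub in [('scene15',(slice(200,230),slice(285,300)))]:
    X=cloud(load(fn))[sub].reshape(-1,3); m=(X[:,2]>100)&(X[:,2]<200); P=X[m]
    for lo in range(110,200,15):
        k=(P[:,2]>=lo)&(P[:,2]<lo+15)
        if k.sum(): print(lo,k.sum(),P[k].mean(0).round(1),w2nest(P[k].mean(0)).round(1))
    print(P[:,2].min())
```

```text
tip edge w [593.6  12.9] [ 35.54588614 -32.47937774]
hole w [607.2  78.1] [35.43534916 34.12383375]
scene tip [ 32.86719814 -35.29089523] hole [34.94605406 34.02092452]
t 19.77 tcp [592.7   8.6 215.6] nest [ 35.5 -36.9] jaw ang -0.2085 tilt [-0.01  -0.004 -1.   ] F [ 0.1  0.1 -1.7] gap 23.6 q [-0.05  0.39  1.37 -0.    1.39  0.16]
110 10 [597.    9.  122.2] [ 39.7 -35.6]
125 27 [596.6   8.9 132.2] [ 39.3 -35.8]
140 33 [596.3   8.7 148.1] [ 39.1 -36.1]
155 28 [597.3   9.1 163.3] [ 40.  -35.4]
170 27 [597.1   8.7 177. ] [ 39.8 -35.8]
185 29 [603.3   4.9 195. ] [ 46.7 -38.3]
119.47044980206552
```

{"method": "arm_command", "body": {
  "series": [
    [10, [0, 20, 0], 0],
    [10, [0, 45, 0], 0],
    [10, [0, 63, 0], 0],
    [10, [0, 71, 0], 0],
    [10, [0, 71, 0], 0],
    [10, [15, 71, 0], 0],
    [10, [30, 71, 0], 0],
    [10, [30, 71, 0], 0]
  ]
}}

```text
clock: 20.78
eef_pos: [606.3, 77.5, 183.2]
eef_rot: [-2.635, 1.557, -2.844]
wrist_force: [0.1, -0.2, -0.6]
finger_gap: 23.9
```

Run:
```python
from h import *
stat(); c=snap('wrist','wrist16'); snap('scene','scene16'); snap('top','top16');stat()
I=load('wrist16')['pixels'][:,:,::-1]
c=load('scene16'); I=c['pixels'][:,:,::-1]
cv2.imwrite('pics/s16c.png',cv2.resize(I[190:290,260:380],None,fx=6,fy=6,interpolation=cv2.INTER_CUBIC))
X=cloud(c)[190:270,295:350].reshape(-1,3); m=(X[:,2]>78)&(X[:,2]<160); P=X[m]
for lo in range(75,160,10):
    k=(P[:,2]>=lo)&(P[:,2]<lo+10)
    if k.sum(): print(lo,k.sum(),P[k].mean(0).round(1),w2nest(P[k].mean(0)).round(1))
```

```text
t 20.77 tcp [606.3  77.5 183.2] nest [34.7 33.4] jaw ang -0.209 tilt [-0.013 -0.004 -1.   ] F [ 0.1 -0.2 -0.6] gap 23.9 q [ 0.07  0.46  1.35 -0.    1.34  0.28]
t 20.93 tcp [607.2  77.8 185.5] nest [35.5 33.9] jaw ang -0.2087 tilt [-0.01  -0.004 -1.   ] F [ 0.2 -0.1 -2.2] gap 23.8 q [ 0.07  0.46  1.35 -0.    1.34  0.28]
85 10 [610.2  77.2  91.4] [38.6 33.9]
95 17 [610.5  77.9  99.1] [38.7 34.6]
105 20 [610.4  77.4 110.3] [38.7 34.1]
115 17 [611.1  77.3 121.1] [39.4 34.1]
125 20 [610.1  77.6 130.5] [38.4 34.3]
135 16 [611.3  78.1 140.6] [39.5 35. ]
145 15 [611.5  77.3 149. ] [39.8 34.3]
```

View pics/wrist16.png

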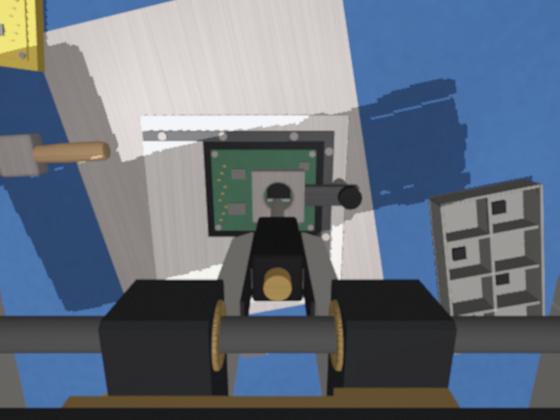

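View pics/s16c.png

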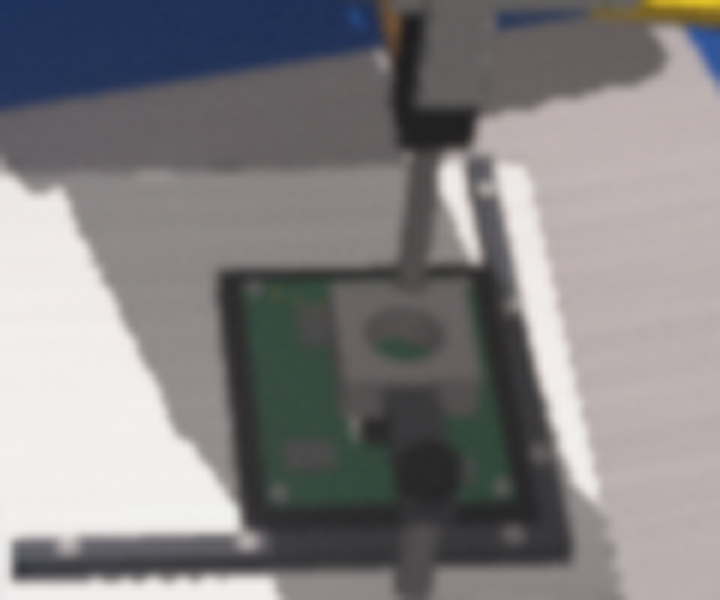

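{"method": "arm_command", "body": {
  "series": [
    [10, [8, 0, 0], 0],
    [10, [16, 0, 1], 0],
    [10, [24, 0, 1], 0],
    [10, [32, 0, 1], 0],
    [10, [40, 0, 1], 0],
    [10, [46, 0, 1], 0],
    [10, [50, 0, 1], 0],
    [10, [51, 0, 1], 0],
    [10, [51, 0, 1], 0],
    [10, [51, 0, 1], 0]
  ]
}}

```text
clock: 22.18
eef_pos: [607.8, 77.4, 134.7]
eef_rot: [-2.548, 1.561, -2.757]
wrist_force: [0.3, 0.4, -1.2]
finger_gap: 23.6
```

Run:
```python
from h import *
stat(); c=snap('wrist','wrist17'); snap('scene','scene17'); snap('top','top17');stat()
cv2.imwrite('pics/w17c.png',cv2.resize(load('wrist17')['pixels'][90:310,190:380,::-1],None,fx=2.7,fy=2.7,interpolation=cv2.INTER_CUBIC))
c=load('scene17'); I=c['pixels'][:,:,::-1]
cv2.imwrite('pics/s17c.png',cv2.resize(I[190:290,260:380],None,fx=6,fy=6,interpolation=cv2.INTER_CUBIC))
X=cloud(c)[190:270,295:350].reshape(-1,3); m=(X[:,2]>73)&(X[:,2]<160); P=X[m]
for lo in range(70,160,5):
    k=(P[:,2]>=lo)&(P[:,2]<lo+5)
    if k.sum(): print(lo,k.sum(),P[k].mean(0).round(1),w2nest(P[k].mean(0)).round(1))
```

```text
t 22.18 tcp [607.8  77.4 134.7] nest [36.2 33.6] jaw ang -0.2087 tilt [-0.009 -0.004 -1.   ] F [ 0.3  0.4 -1.2] gap 23.6 q [ 0.07  0.51  1.4  -0.    1.24  0.28]
t 22.32 tcp [607.8  77.4 134.6] nest [36.1 33.6] jaw ang -0.2087 tilt [-0.009 -0.004 -1.   ] F [-0.2  0.2 -1.3] gap 24.0 q [ 0.07  0.51  1.4  -0.    1.24  0.28]
70 10 [635.4  73.9  73.6] [63.9 35.8]
75 9 [612.   77.7  77.8] [40.3 34.7]
80 8 [611.9  76.7  83. ] [40.3 33.7]
85 9 [612.2  77.6  87.7] [40.4 34.7]
90 8 [611.5  77.2  92.3] [39.8 34.1]
95 9 [613.1  77.9  98.4] [41.2 35.1]
100 6 [612.   77.3 101.9] [40.3 34.3]
105 3 [614.2  76.5 106.2] [42.6 34. ]
110 8 [615.8  77.  113. ] [44.1 34.8]
115 25 [618.4  73.6 117.5] [47.3 32.1]
120 25 [619.2  75.3 122.6] [47.7 33.9]
125 26 [617.8  73.9 127.7] [46.7 32.2]
130 10 [613.   69.2 132.2] [42.9 26.6]
135 6 [611.2  66.6 137.8] [41.8 23.7]
140 17 [622.8  69.3 142.7] [52.5 28.7]
145 30 [626.3  70.2 147.8] [55.7 30.4]
150 18 [630.8  72.6 153. ] [59.6 33.6]
155 28 [629.1  70.6 157.4] [58.4 31.3]
```

View pics/w17c.png

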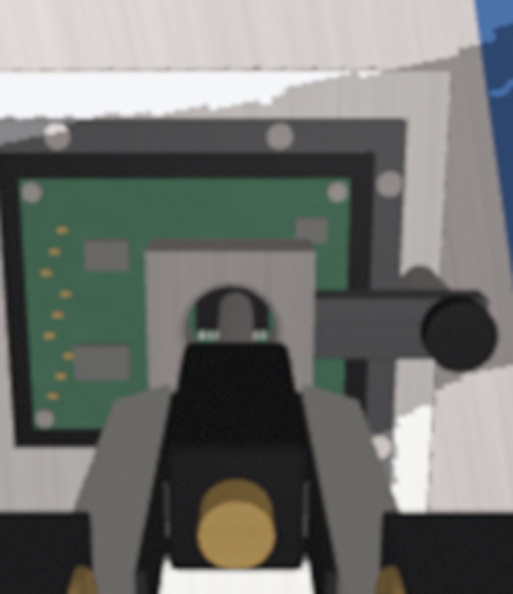

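View pics/s17c.png

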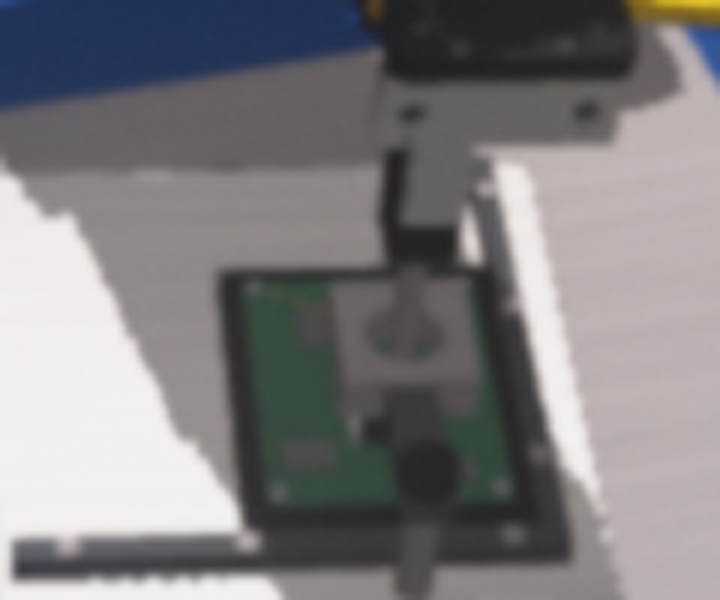

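{"method": "arm_command", "body": {
  "series": [
    [10, [1, 0, -0.5], 0],
    [10, [2, -0.5, -1], 0],
    [10, [2, -0.5, -1], 0],
    [10, [2, -0.5, -1], 0],
    [10, [2, -0.5, -1], 0],
    [10, [2, -0.5, -1], 0]
  ]
}}

```text
clock: 23.08
eef_pos: [606.7, 77.1, 132.6]
eef_rot: [-2.552, 1.561, -2.76]
wrist_force: [-0.2, -0.0, -1.3]
finger_gap: 23.7
```

Run:
```python
from h import *
stat(); c=snap('wrist','wrist18'); snap('scene','scene18'); snap('top','top18');stat()
A=cv2.resize(load('wrist18')['pixels'][185:225,245:310,::-1],None,fx=9,fy=9,interpolation=cv2.INTER_CUBIC)
I=load('scene18')['pixels'][:,:,::-1]
B=cv2.resize(I[225:265,305:350],None,fx=13,fy=13,interpolation=cv2.INTER_CUBIC)
cv2.imwrite('pics/w18c.png',A);cv2.imwrite('pics/s18c.png',B)
X=cloud(load('scene18'))[190:270,295:350].reshape(-1,3); P=X[(X[:,2]>75)&(X[:,2]<104)&(X[:,0]<620)]; print(P.mean(0),w2nest(P.mean(0)))
a=load('scene12')['pixels'].astype(int);
```

```text
t 23.07 tcp [606.7  77.1 132.6] nest [35.1 33.1] jaw ang -0.2087 tilt [-0.009 -0.004 -1.   ] F [-0.2 -0.  -1.3] gap 23.7 q [ 0.07  0.51  1.41 -0.    1.24  0.28]
t 23.23 tcp [606.7  77.1 132.6] nest [35.1 33.1] jaw ang -0.2087 tilt [-0.009 -0.004 -1.   ] F [-0.2  0.5 -1.4] gap 24.1 q [ 0.07  0.51  1.41 -0.    1.24  0.28]
[611.16403766  76.98142367  89.441791  ] [39.54474118 33.84507805]
```

View pics/w18c.png

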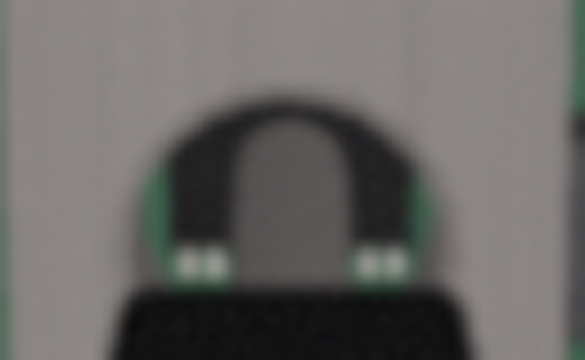

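View pics/s18c.png

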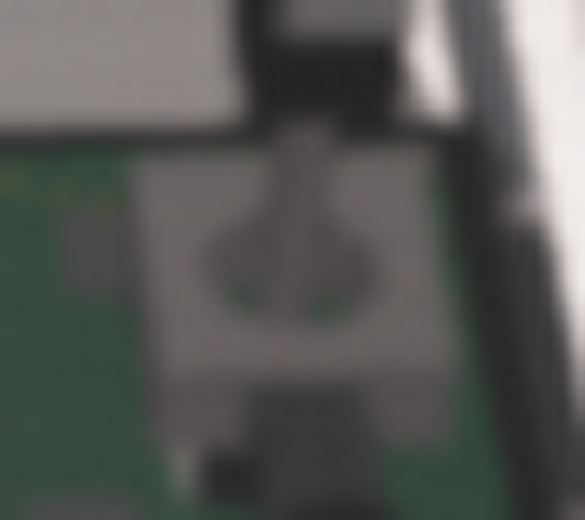

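View pics/scene18.png

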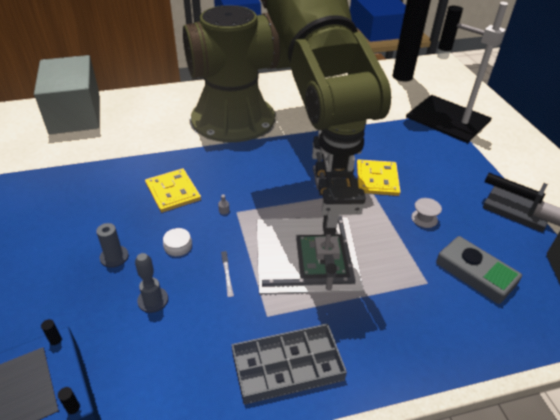

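Run:
```python
from h import *
c=load('wrist18'); X=cloud(c); I=c['pixels'].astype(int)
br=(I[...,0]>110)&(I[...,2]<0.65*I[...,0])&(I[...,1]>0.6*I[...,0])
br[:, :255]=0; br[:,300:]=0; br[:255]=0; br[310:]=0
print(br.sum(), np.nanpercentile(X[br][:,2],[5,50,90]))
# same at the stand (known stub top 153)
c=load('wrist13'); X=cloud(c); I=c['pixels'].astype(int)
br=(I[...,0]>110)&(I[...,2]<0.65*I[...,0])&(I[...,1]>0.6*I[...,0])
br[:, :255]=0; br[:,300:]=0; br[:255]=0; br[310:]=0
print(br.sum(), np.nanpercentile(X[br][:,2],[5,50,90]))
print(read_state()['qd'].round(4))
# bystander check: change between first and last scene pics
def pos(fn):
    X=cloud(load(fn)); return X
a,b=pos('scene0'),pos('scene18')
for n,(r,q) in {'tin':(241,177),'nozzle':(205,224),'spool':(210,427),'driver':(270,147),'tweez':(270,227)}.items():
    s=(slice(r-20,r+20),slice(q-18,q+18)); out=[]
    for X in (a,b):
        P=X[s].reshape(-1,3); P=P[P[:,2]>(15 if n!='tweez' else 3)]; out.append(P.mean(0).round(1))
    print(n,out)
```

```text
598 [178.32318342 179.59294437 180.27889853]
780 [146.95704299 154.18096321 155.02158493]
[-0.0006  0.0007 -0.0003  0.0005 -0.0007 -0.0007]
tin [array([ 482.5, -214. ,   25.2]), array([ 482.4, -214. ,   25.2])]
nozzle [array([394.4, -96.5,  29.1]), array([394.5, -96.4,  28.3])]
spool [array([528.3, 351.3,  37. ]), array([528.3, 351.4,  36.8])]
driver [array([ 617.2, -277.3,   92.1]), array([ 617.1, -277.3,   92.2])]
tweez [array([ 556.5, -124.3,    3.8]), array([ 557.4, -124.7,    3.7])]
```

View pics/top18.png

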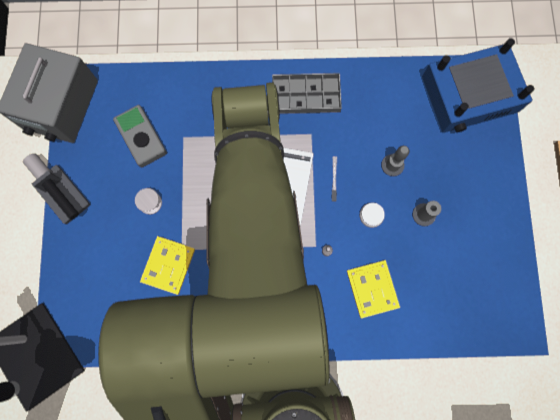

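Run:
```python
from h import *
print(sign_off()); stat()
```

```text
the job is handed in; nothing more can be done
None
the job is handed in; nothing more can be done
```

I seated the carrier first, then placed the probe, and handed the job in at about 23 s with the probe still gripped and motionless.

**Carrier:** I pushed it with spread fingers, twice along nest x and twice along nest y. The pushes stopped at 10–22 N, and each repeat ended within 0.2 mm of the first. The pictures show it flush against both fences, with the chip centred under the guide hole.

**Probe:** I gripped it at 30 N, lifted it clear of its stand and lowered it through the hole.
- **Centring:** the rod is centred to within about 0.3 mm in the wrist view. The scene view suggests up to 1 mm off along y, so the two disagree slightly. The hole leaves 8 mm of clearance all round.
- **Tip height:** I worked it out as about 35.2–35.4 mm above the bench, which is about 10 mm above the chip. I could not see the tip directly in the hole.
- **Upright:** the tool has a small tilt of about 0.01 rad. I estimate the rod itself to be upright within about 0.015 rad.

**Contact:** I saw no sign of anything touching the guide block, and the probe did not appear to touch the board or carrier.

**Bystanders:** the tin, nozzle, spool and driver measured within 1 mm of where they started. The tweezers read about 1 mm different, which I put down to measurement noise. I did not measure the brush after the moves; the fingers stayed clear of it.

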